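Fetch the tip box from behind the reagent bottles

ROBOT

A 6-joint arm with a two-finger parallel gripper is mounted at the origin on the work surface. World frame = base frame: x ahead of the robot, y to its left, z up, the work surface at z = 0. Lengths are in m, angles in rad, forces in N, time in s.
With the tool pointing down it reaches from about 0.3 to 0.775 m from the base axis. Payload 14.6 kg.
Tool frame: the origin (TCP) lies midway between the tips of the shut fingers; the grasp point (between the pads) lies pinch_z behind it (pinch_z is the distance from the TCP to the grasp point, in m); z points along the fingers, y is the direction in which the jaws open and shut (so a half turn about z gives the same grasp; the last joint's range is limited). The gripper opens to 85 mm and grips with 20 to 120 N. Pads are 22 mm wide; open, the fingers measure 114 mm over their backs; the gripper's body (76 mm by 85 mm) begins 54 mm behind the grasp point. The pads swing forward as they close: fully open they stand 13 mm farther back than shut.
Start: joints at [-1.252, 0.3, 1.521, -0, 1.321, -0.067], TCP at [0.207, -0.51, 0.193] pointing down, gripper open.
Joint ranges: [-3.03, 3.03], [-0.79, 2.21], [0.23, 2.52], [-1.04, 4.18], [0, 3.07], [-2.55, 2.55]. Speed limits (rad/s): [2.22, 2.22, 2.57, 3.14, 3.14, 3.14].

INTERFACE

Orientations are given as a unit quaternion [w, x, y, z].
In Python, from rig import get_obs, read_camera, calibration, finish_job, pinch_z gives the robot as it stands.
- The arm moves only by the shell command python3 -m pendant 'ROWS' [OPENING] [FORCE]. ROWS is JSON, one flat list of numbers, 6 for each row, row after row: the shift along the tool's x, y, z normalised to -1 to 1, where 1 is 0.4 m, then the turn, a rotation vector about the tool's x, y, z normalised to -1 to 1, where 1 is 180 degrees. In form: [tx, ty, tz, rx, ry, rz, tx, ty, tz, rx, ry, rz, ...]. A call has 1 to 12 rows; each row shifts and turns the commanded pose from where the row before left it, along the tool's axes as they then stand; what a row does not reach is not made up. A row lasts 1/12 s, in which the tool goes at most 41.7 mm and 7.16 degrees, less where a joint would pass 70% of its speed; a pose out of reach is approached as far as the arm can. A call with a number of a shift or a turn outside -1 to 1 is refused whole. A call with a gripper value outside its range is refused whole. OPENING is the finger opening in mm, from 0 to 85.4, set as the call begins (- or left out, the last holds). The fingers move at their own pace and stop on an object; FORCE is the grip in N (left out, the last holds). Time passes only in rows, so rows that do not move let the fingers close. It gives the time, the measured TCP pose, the force and the opening at its end, in the units of the state.
- get_obs(): the state, without advancing time (a new reading comes with each control period).
- read_camera(name): name is "scene" or "side" or "wrist"; returns the picture (420x560x3 uint8, blue, green, red); there is no depth.
- calibration(name): a dict with "K" (3x3 intrinsics, pixels), "R" (3x3) and "t" (3): a world point X has camera coordinates R X + t. Camera axes: x right, y down, z forward; pixel columns grow to the right and rows downward; lengths in m; the calibration is good to about 2 mm. A picture is of the moment at which its call begins: read the wrist's pose just before it. calibration takes no time and is no camera call; for the wrist camera it gives the pose at the moment of the call.
- finish_job(): hands the job in, once; it reports no verdict.
The state is a dict: "time_s": time; "qpos": joint angles; "joint_vel": joint speeds; "tau": joint torques, N m; "ee_pos": TCP position; "ee_rot": TCP orientation; "ft_force": force on the tool from outside, world axes, zero at the start; "torque": the same for the moment, N m; "finger_gap": finger opening in m.
Only numpy, scipy, OpenCV 4.12 (cv2) and the standard library are available. Lean on these libraries where they do the work, as an engineer would, in place of code of your own. Each camera call takes 0.05 s, during which the arm holds its last target. There are 200 camera calls.

TASK

The yellow tip box is wanted on the green work pad, but two reagent bottles stand right in front of it on the white storage tray. First move both bottles onto the black mat, leaving the box on its tray meanwhile; then set the tip box in the middle of the green pad, square with it (long side along the pad's long side); and only then put each bottle back on the tray where it itself stood before. Keep everything upright and do not disturb the cream beaker or the orange tube rack.

Things in the scene. Friction and masses are not known exactly. Their poses are not given: they have to be found in the camera images.
- blue_bottle: clear round reagent bottle with a blue screw cap and a white label, 106 mm tall: body diameter 46 mm up to 58 mm height, sloping shoulder up to 72 mm, blue cap of diameter 30 mm from 80 to 106 mm height (the cap is rigid and good to grip from above). 90 g nominal, loose. Origin: centre of its underside, z up along the bottle.
- red_bottle: amber round reagent bottle with a red screw cap and a white label; same shape, size and mass as the blue-capped one. Origin: centre of its underside, z up along the bottle.
- tip_box: yellow closed pipette-tip box with a white dotted top, a solid block 60 mm (its x) by 100 mm (its y) by 46 mm high, 140 g nominal, loose. It stands on the far half of the tray, its near long face about 10 mm behind the bottles. Grip it across the 60 mm. Origin: centre of its underside.
- tray: white storage tray, a fixed plate 160 mm (its x) by 150 mm (its y), 6 mm thick; its x points away from the robot (within 0.25 rad). Two round grey marks, 42 mm to the near side of its middle and 30 mm to each side, lie under the bottles (either bottle on either mark); a grey rectangle 26 mm to the far side lies under the box. Origin: centre of its underside, on the work surface.
- mat: plain black mat where the bottles wait, fixed, 130 mm (its x) by 170 mm (its y), 4 mm thick; room for both bottles side by side along its y. Origin: centre of its underside, on the work surface.
- pad: green work pad, fixed, 130 mm (its x) by 170 mm (its y), 4 mm thick, with a white rectangular outline (74 by 114 mm) around its middle where the box goes, the box's long side along the pad's y. Origin: centre of its underside, on the work surface.
- beaker: cream open beaker, rim diameter 84 mm, 110 mm tall, a bystander to leave alone. Origin: centre of its underside.
- tube_rack: orange rack of small white tubes, 60 by 100 mm, 46 mm high with the tubes, a bystander to leave alone. Origin: centre of its underside.
Not all that is in view belongs to the job. What is shaped like the blue_bottle but pink or purple is not meant.

How it is judged:
By the outcome, as a careful person would: the job done as asked, in the order asked, and still so for the second after the job is handed in, with the robot touching nothing.
It also fails if it takes over 122 s, if anything falls off the work surface, if the arm or the gripper's body presses on something with over 40 N, if the wrist force passes 120 N, or if a joint passes its speed limit or range.

## Working session

There is one attempt and no reset: what is moved stays moved. The work goes in short steps, Python scripts to look and compute and a shell command to move; the robot and the scene stay as the last step left them, time stands still between calls to the robot, and variables do not carry over. Pictures are saved under pics/ and viewed, on a budget of 14 in all, crops included, one or two more only if the job needs it, and the job is handed in when it is done.

```bash
mkdir -p pics; ls
python3 - <<'E'
from rig import *
import cv2
print(get_obs(),pinch_z)
for n in("scene","side"):
    cv2.imwrite(f"pics/{n}0.png",read_camera(n)); print(calibration(n))
E
```

```text
pics
{'time_s': 0.0, 'qpos': array([-1.25160509e+00,  3.00465418e-01,  1.52160874e+00, -1.38845904e-05,
        1.32070230e+00, -6.66094377e-02]), 'joint_vel': array([ 3.26760122e-04, -7.97156455e-04, -4.98863680e-06, -4.55400215e-04,
       -2.67177298e-04, -3.37994929e-04]), 'tau': array([-2.70091768e-03, -5.43496442e+01, -3.61798596e+01, -2.33852916e-04,
        3.97875672e-03,  3.01952605e-05]), 'ee_pos': array([ 0.20686319, -0.50930171,  0.19231276]), 'ee_rot': array([-5.86341761e-04,  9.81451849e-01,  1.91707897e-01, -8.12251262e-05]), 'ft_force': array([-0.53196789,  0.50276747, -0.2002399 ]), 'torque': array([ 0.01780544,  0.01759856, -0.03257228]), 'finger_gap': 0.08554862395507623} 0.0187
{'K': array([[386.48123246,   0.        , 278.77830522],
       [  0.        , 386.48123246, 205.31446994],
       [  0.        ,   0.        ,   1.        ]]), 'R': array([[-0.24280353,  0.96994169, -0.01611068],
       [ 0.79015299,  0.18810832, -0.58332968],
       [-0.56276523, -0.15436441, -0.81207569]]), 't': array([ 0.14783664, -0.41197145,  1.13732349])}
{'K': array([[384.24077406,   0.        , 282.2593367 ],
       [  0.        , 384.24077406, 211.83350114],
       [  0.        ,   0.        ,   1.        ]]), 'R': array([[-0.99433719, -0.10372475,  0.02312416],
       [-0.07527029,  0.53379282, -0.84225864],
       [ 0.07501956, -0.83922965, -0.53857744]]), 't': array([0.55903991, 0.08390754, 0.64715512])}
```

View pics/scene0.png

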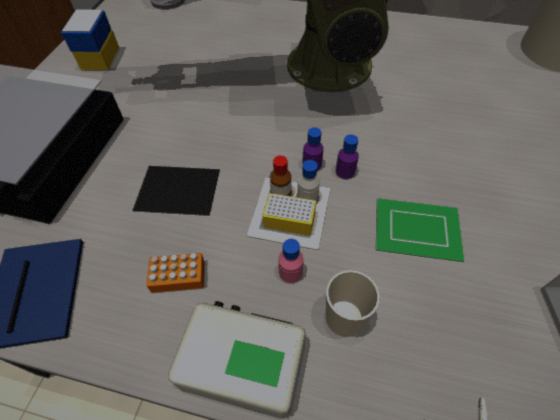

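View pics/side0.png

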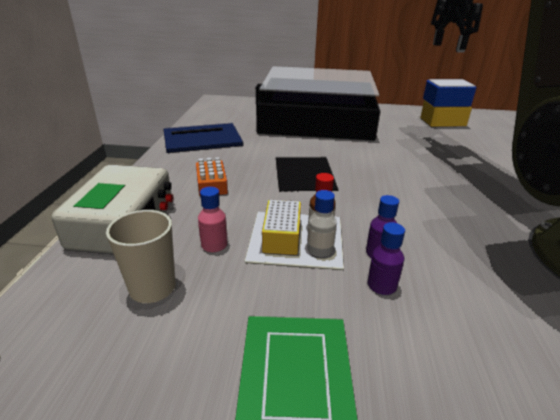

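The scene view shows the tray at (290,212), with the red cap at (281,163), the blue cap at (310,169) and the box at (290,213). The mat is at (178,190) and the pad at (419,229). Two purple decoys stand at (313,150) and (348,157), and a pink one at (291,260). I'll enlarge it to read corners.

Run:
```python
import cv2
a=cv2.imread("pics/scene0.png")
b=cv2.resize(a[120:250,230:370],None,fx=5.5,fy=4.5,interpolation=cv2.INTER_CUBIC); 
b=cv2.resize(a[120:250,235:375],None,fx=4.5,fy=4.5,interpolation=cv2.INTER_CUBIC);cv2.imwrite("pics/c1.png",b)
c=cv2.resize(a[155:265,125:225],None,fx=4,fy=4,interpolation=cv2.INTER_CUBIC)
d=cv2.resize(a[155:265,370:470],None,fx=4,fy=4,interpolation=cv2.INTER_CUBIC)
cv2.imwrite("pics/c2.png",cv2.hconcat([c,d]))
```

```text
(no output)
```

View pics/c1.png

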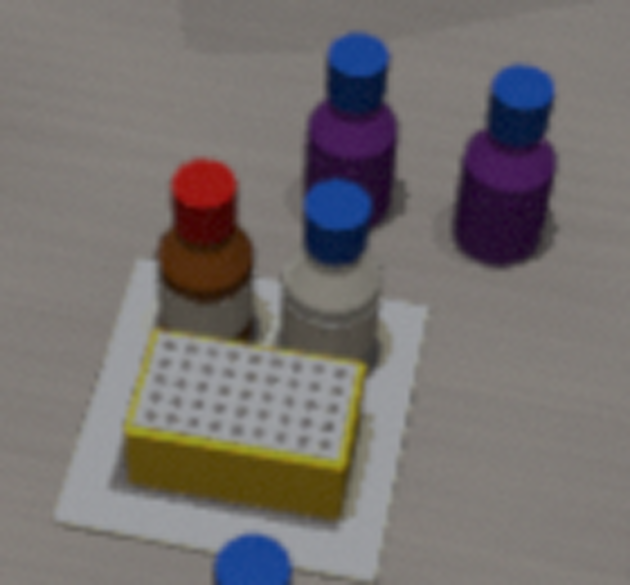

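View pics/c2.png

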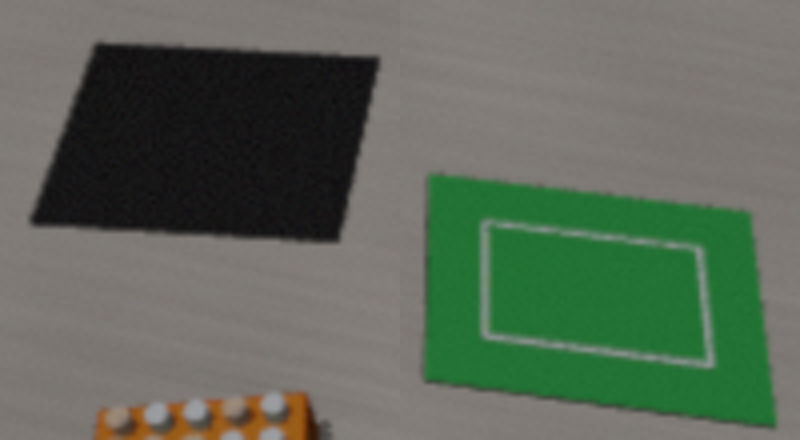

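The crop shows the tray corners, cap centres red (204,183) and blue (338,205), and the box top. The second crop shows the mat and pad corners.

```bash
cat > h.py <<'E'
import numpy as np, cv2
from rig import *
def bp(cal,px,z):
    K,R,t=(np.array(cal[k]) for k in("K","R","t")); px=np.atleast_2d(px).astype(float)
    d=(R.T@np.linalg.inv(K)@np.c_[px,np.ones(len(px))].T).T; c=-R.T@t
    return (c+d*((z-c[2])/d[:,2])[:,None])[:,:2]
def rect(p,lab):
    # corners order: nearR, nearL(+y), farL, farR
    c=p.mean(0); y=(p[1]-p[0]+p[2]-p[3])/2; x=(p[3]-p[0]+p[2]-p[1])/2
    print(lab,"c",c.round(4),"Lx,Ly",np.linalg.norm(x).round(4),np.linalg.norm(y).round(4),
     "yaw(x),yaw(y)-90",np.degrees(np.arctan2(x[1],x[0])).round(2),np.degrees(np.arctan2(-y[0],y[1])).round(2))
def state():
    o=get_obs(); from scipy.spatial.transform import Rotation as R
    q=o["ee_rot"]; M=R.from_quat([q[1],q[2],q[3],q[0]]).as_matrix()
    print("t",round(o["time_s"],2),"pos",o["ee_pos"].round(4),"tool y dir deg",np.degrees(np.arctan2(M[1,1],M[0,1])).round(2),"z",M[:,2].round(4),"gap",round(o["finger_gap"],4),"q",o["qpos"].round(2)); return o,M
E
python3 - <<'E'
from h import *
s=calibration("scene"); A=np.array
f=lambda l,k,o:A(l)/k+A(o)
rect(bp(s,f([(140,262),(427,307),(372,578),(58,520)],4.5,(235,120)),.006),"tray")
rect(bp(s,f([(153,333),(362,364),(348,465),(128,430)],4.5,(235,120)),.052),"box")
rect(bp(s,f([(97,44),(379,58),(338,241),(32,223)],4,(125,155)),.004),"mat")
rect(bp(s,f([(30,175),(350,212),(374,426),(25,380)],4,(370,155)),.004),"pad")
print("red,blue,purple",bp(s,f([(204,183),(338,205)],4.5,(235,120)),.112).round(4),bp(s,f([(358,54),(522,85)],4.5,(235,120)),.106).round(4))
print("pink",bp(s,[(291,245)],.106), "rack",bp(s,[(175,264)],.046),"beaker",bp(s,[(352,296)],.11))
state()
E
```

```text
tray c [0.5392 0.0083] Lx,Ly 0.1565 0.1455 yaw(x),yaw(y)-90 1.0 1.69
box c [0.5641 0.0127] Lx,Ly 0.0548 0.0972 yaw(x),yaw(y)-90 3.92 2.73
mat c [ 0.5388 -0.2514] Lx,Ly 0.1292 0.1683 yaw(x),yaw(y)-90 9.49 9.48
pad c [0.5191 0.2749] Lx,Ly 0.1293 0.1684 yaw(x),yaw(y)-90 4.26 4.88
red,blue,purple [[ 0.4969 -0.023 ]
 [ 0.4961  0.0373]] [[0.3952 0.027 ]
 [0.3982 0.1053]]
pink [[0.67637682 0.04031934]] rack [[ 0.73199907 -0.16598162]] beaker [[0.74546265 0.15413091]]
t 0.1 pos [ 0.2069 -0.5093  0.1924] tool y dir deg -67.9 z [-3.e-04  1.e-03 -1.e+00] gap 0.0852 q [-1.25  0.3   1.52  0.    1.32 -0.07]
```

```bash
python3 -m pendant '[0,0,0,0,0,-0.0377,0,0,0,0,0,-0.0377,0,0,0,0,0,-0.0377,0,0,0,0,0,-0.0377,0,0,0,0,0,-0.0377,0,0,0,0,0,-0.0377,0,0,0,0,0,-0.0377,0,0,0,0,0,-0.0377,0,0,0,0,0,-0.0377,0,0,0,0,0,-0.0377]' 65 40; python3 -m pendant '[0.085,0.05,0,0,0,0,0.085,0.05,0,0,0,0,0.085,0.05,0,0,0,0,0.085,0.05,0,0,0,0,0.085,0.05,0,0,0,0,0.085,0.05,0,0,0,0,0.085,0.05,0,0,0,0,0.085,0.05,0,0,0,0,0.085,0.05,0,0,0,0,0.085,0.05,0,0,0,0,0.085,0.05,0,0,0,0,0,0,0,0,0,0]'; python3 -c "
from h import *
state()"
```

```text
time_s: 0.93
ee_pos: [0.2069, -0.5094, 0.1925]
ee_rot: [-0.0, 0.705, 0.709, 0.0]
ft_force: [0.0, 0.5, 1.2]
finger_gap: 0.0647
time_s: 1.93
ee_pos: [0.4292, -0.1309, 0.1928]
ee_rot: [-0.0, 0.706, 0.709, 0.0]
ft_force: [-0.3, -1.0, -0.7]
finger_gap: 0.0652
t 1.93 pos [ 0.4292 -0.1309  0.1928] tool y dir deg 0.25 z [ 2.e-04  1.e-03 -1.e+00] gap 0.0652 q [-0.38  0.07  1.79  0.    1.28 -0.38]
```

```bash
python3 -m pendant '[0.0675,0.0425,0,0,0,0,0.0675,0.0425,0,0,0,0,0.0675,0.0425,0,0,0,0,0.0675,0.0425,0,0,0,0,0,0,0,0,0,0,0,0,0,0,0,0]'; python3 -c "
from h import *
state(); c=calibration('wrist'); cv2.imwrite('pics/w1.png',read_camera('wrist')); import pickle; pickle.dump(c,open('w1.pkl','wb')); print(c,state()[0]['time_s'])"
```

```text
time_s: 2.43
ee_pos: [0.4953, -0.027, 0.1923]
ee_rot: [-0.0, 0.707, 0.708, -0.0]
ft_force: [0.7, -0.5, 0.0]
finger_gap: 0.0652
t 2.43 pos [ 0.4953 -0.027   0.1923] tool y dir deg 0.09 z [-0.0011  0.     -1.    ] gap 0.0652 q [-0.13  0.18  1.67 -0.    1.29 -0.13]
t 2.48 pos [ 0.495  -0.0278  0.1924] tool y dir deg 0.02 z [-0.001 -0.    -1.   ] gap 0.0652 q [-0.13  0.18  1.67 -0.    1.29 -0.13]
{'K': array([[323.76417934,   0.        , 283.12970757],
       [  0.        , 323.76417934, 218.63752867],
       [  0.        ,   0.        ,   1.        ]]), 'R': array([[ 9.99996914e-01,  2.46806074e-03, -2.83194124e-04],
       [ 2.43255852e-03, -9.49669551e-01,  3.13244037e-01],
       [ 5.04164474e-04, -3.13243759e-01, -9.49672624e-01]]), 't': array([-0.49509939, -0.06706725,  0.37016226])} 2.4833
```

View pics/w1.png

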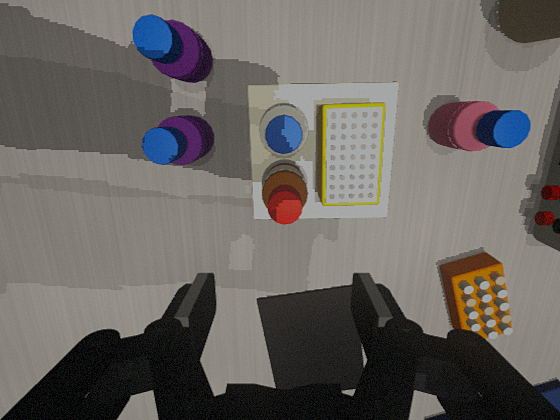

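From the wrist view, the red cap top is at (285,207) and the blue cap at (284,134). Box-top corners are (321,104), (385,103), (380,205) and (324,206). Tray corners are (249,86), (398,83), (387,216) and (255,219).

```bash
python3 -c "
from h import *; import pickle
c=pickle.load(open('w1.pkl','rb'))
print(bp(c,[(285,207),(284,134)],.112).round(4))
rect(bp(c,[(255,219),(249,86),(398,83),(387,216)],.006),'tray')
rect(bp(c,[(324,206),(321,104),(385,103),(380,205)],.052),'box')
state()"
```

```text
[[ 0.4968 -0.0221]
 [ 0.4957  0.0371]]
tray c [0.5387 0.0075] Lx,Ly 0.1566 0.1467 yaw(x),yaw(y)-90 1.36 1.21
box c [0.5631 0.0116] Lx,Ly 0.0586 0.099 yaw(x),yaw(y)-90 1.1 3.41
t 2.48 pos [ 0.495  -0.0278  0.1924] tool y dir deg 0.02 z [-0.001 -0.    -1.   ] gap 0.0652 q [-0.13  0.18  1.67 -0.    1.29 -0.13]
```

```bash
python3 -m pendant '[0.0125,0.004,0.04,0,0,0,0,0,0.07,0,0,0,0,0,0.07,0,0,0,0,0,0.055,0,0,0,0,0,0.03,0,0,0,0,0,0.02,0,0,0,0,0,0,0,0,0]' 65 40;  python3 -m pendant '[0,0,0,0,0,0,0,0,0,0,0,0,0,0,0,0,0,0,0,0,0,0,0,0,0,0,0,0,0,0,0,0,0,0,0,0,0,0,0,0,0,0]' 15 40; python3 -m pendant '[0,0,-0.02,0,0,0,0,0,-0.04,0,0,0,0,0,-0.08,0,0,0,0,0,-0.08,0,0,0,0,0,-0.06,0,0,0,0,0,0,0,0,0]'
```

```text
time_s: 3.07
ee_pos: [0.4959, -0.0236, 0.0777]
ee_rot: [-0.001, 0.708, 0.706, -0.001]
ft_force: [-0.2, -0.9, 0.1]
finger_gap: 0.0654
time_s: 3.65
ee_pos: [0.4969, -0.0227, 0.079]
ee_rot: [0.0, 0.707, 0.707, 0.0]
ft_force: [0.5, 0.2, -0.2]
finger_gap: 0.0151
time_s: 4.15
ee_pos: [0.4987, -0.0229, 0.1965]
ee_rot: [0.003, 0.707, 0.707, 0.002]
ft_force: [1.0, 0.3, 0.3]
finger_gap: 0.0147
```

```bash
python3 -c "
from h import *
state(); c=calibration('wrist'); a=read_camera('wrist'); b=read_camera('side')
cv2.imwrite('pics/w2.png',cv2.resize(cv2.hconcat([a,cv2.resize(b[100:310,190:470],(560,420))]),(800,300),interpolation=cv2.INTER_AREA)); import pickle; pickle.dump(c,open('w2.pkl','wb'))"
```

```text
t 4.15 pos [ 0.4987 -0.0229  0.1965] tool y dir deg -0.03 z [ 0.008 -0.001 -1.   ] gap 0.0147 q [-0.12  0.18  1.66 -0.    1.29 -0.12]
```

View pics/w2.png

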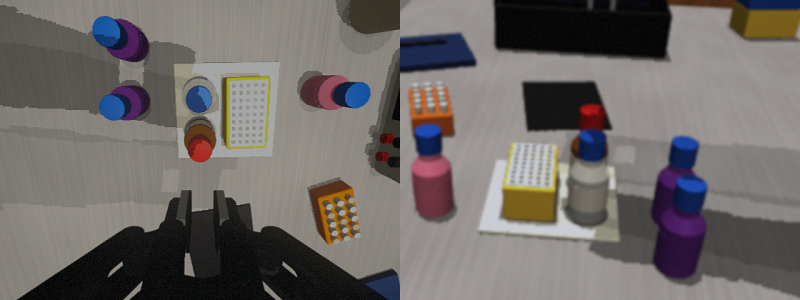

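The gripper closed on nothing: red is still standing at its place. The finger tips look about 40 mm higher than the reported TCP, so I'll measure them in the side and scene views.

```bash
python3 -c "
from h import *
o,M=state(); 
a=read_camera('scene'); b=read_camera('side')
for n,im in(('scene',a),('side',b)):
    c=calibration(n); p=c['R']@o['ee_pos']+c['t']; q=c['K']@p; print(n,q[:2]/q[2])
cv2.imwrite('pics/f1.png',cv2.hconcat([cv2.resize(a[50:200,210:360],(400,400)),cv2.resize(b[0:200,230:430],(400,400))]))"
```

```text
t 4.25 pos [ 0.497  -0.0227  0.1917] tool y dir deg -0.03 z [ 1.7e-03 -2.0e-04 -1.0e+00] gap 0.015 q [-0.12  0.18  1.67  0.    1.29 -0.12]
scene [279.88983622 131.15693776]
side [328.09999622 130.45990932]
```

View pics/f1.png

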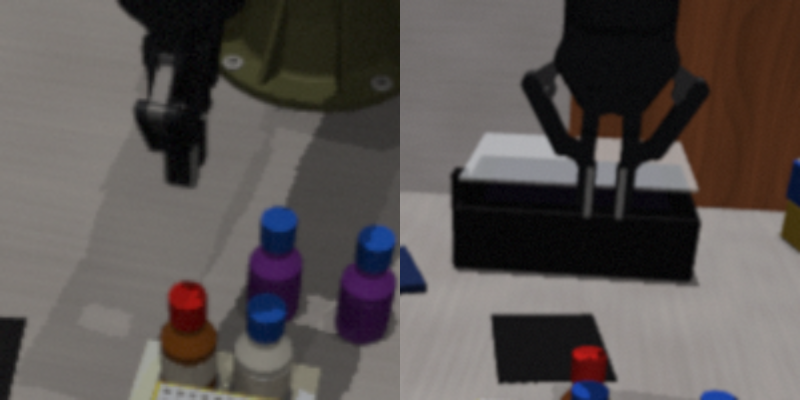

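```bash
python3 -c "
from h import *
P=[calibration(n)['K']@np.c_[calibration(n)['R'],calibration(n)['t']] for n in('scene','side')]
X=cv2.triangulatePoints(P[0],P[1],np.array([[278.3],[119.]]),np.array([[331.5],[108.]])); print(X[:3,0]/X[3,0]); state()"
```

```text
[ 0.4968745  -0.0253857   0.22415895]
t 4.35 pos [ 0.4964 -0.0227  0.19  ] tool y dir deg -0.03 z [-1.5e-03  2.0e-04 -1.0e+00] gap 0.015 q [-0.12  0.18  1.67  0.    1.29 -0.12]
```

Triangulation puts the tips at z=0.224 against a reported TCP of 0.190. They sit about 34 mm higher than reported, so I close just over the cap. I'll correct the heights by that offset and retry.

```bash
python3 -m pendant '[0,0,0,0,0,0,0,0,0,0,0,0,0,0,0.05,0,0,0,0,0,0.07,0,0,0,0,0,0.07,0,0,0,0,0,0.06,0,0,0,0,0,0.05,0,0,0,0,0,0.03,0,0,0,0,0,0.02,0,0,0,0,0,0,0,0,0]' 65 40;  python3 -m pendant '[0,0,0,0,0,0,0,0,0,0,0,0,0,0,0,0,0,0,0,0,0,0,0,0,0,0,0,0,0,0,0,0,0,0,0,0,0,0,0,0,0,0]' 15 40
```

```text
time_s: 5.18
ee_pos: [0.4959, -0.0226, 0.0492]
ee_rot: [-0.001, 0.707, 0.707, -0.001]
ft_force: [-0.5, -0.5, -0.4]
finger_gap: 0.0649
time_s: 5.77
ee_pos: [0.4974, -0.0228, 0.0519]
ee_rot: [0.001, 0.707, 0.707, 0.001]
ft_force: [-1.7, -0.0, 7.3]
finger_gap: 0.0282
```

```bash
python3 -m pendant '[0,0,-0.02,0,0,0,0,0,-0.03,0,0,0,0,0,-0.05,0,0,0,0,0,-0.07,0,0,0,0,0,-0.07,0,0,0,0,0,-0.06,0,0,0,0,0,-0.03,0,0,0,0,0,-0.02,0,0,0,0,0,0,0,0,0,0,0,0,0,0,0]'; python3 -c "
from h import *
state(); a=read_camera('scene'); b=read_camera('side')
cv2.imwrite('pics/f2.png',cv2.hconcat([cv2.resize(a[80:230,210:360],(400,400)),cv2.resize(b[70:270,230:430],(400,400))]))"
```

```text
time_s: 6.6
ee_pos: [0.4966, -0.0227, 0.1905]
ee_rot: [-0.0, 0.707, 0.707, -0.0]
ft_force: [0.0, 0.5, -1.5]
finger_gap: 0.0287
t 6.6 pos [ 0.4966 -0.0227  0.1905] tool y dir deg -0.04 z [-4.e-04  1.e-04 -1.e+00] gap 0.0287 q [-0.12  0.18  1.67  0.    1.29 -0.12]
```

View pics/f2.png

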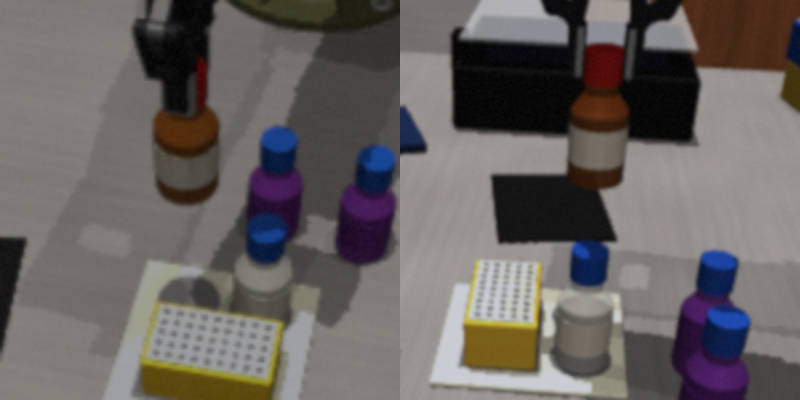

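```bash
python3 -m pendant '[-0.03,0.012,0,0,0,0,-0.06,0.012,0,0,0,0,-0.08,0.012,0,0,0,0,-0.08,0.012,0,0,0,0,-0.08,0.012,0,0,0,0,-0.08,0.012,0,0,0,0,-0.08,0.012,0,0,0,0,-0.08,0.012,0,0,0,0,-0.06,0.012,0,0,0,0,-0.035,0.012,0,0,0,0,0,0,0,0,0,0,0,0,0,0,0,0]' && python3 -m pendant '[0,0,0.04,0,0,0,0,0,0.06,0,0,0,0,0,0.07,0,0,0,0,0,0.06,0,0,0,0,0,0.05,0,0,0,0,0,0.03,0,0,0,0,0,0.02,0,0,0,0,0,0.012,0,0,0,0,0,0.008,0,0,0,0,0,0,0,0,0,0,0,0,0,0,0]'
```

```text
time_s: 7.7
ee_pos: [0.5442, -0.2895, 0.1895]
ee_rot: [-0.001, 0.708, 0.706, -0.0]
ft_force: [-0.2, -0.2, -1.2]
finger_gap: 0.0285
time_s: 8.62
ee_pos: [0.5451, -0.2889, 0.0517]
ee_rot: [0.001, 0.707, 0.707, 0.0]
ft_force: [0.7, 0.6, -1.4]
finger_gap: 0.0285
```

```bash
python3 -m pendant '[0,0,0.003,0,0,0,0,0,0,0,0,0,0,0,0,0,0,0,0,0,0,0,0,0]'
```

```text
time_s: 8.95
ee_pos: [0.5448, -0.2889, 0.05]
ee_rot: [0.0, 0.707, 0.707, 0.0]
ft_force: [0.3, -0.1, 0.5]
finger_gap: 0.0287
```

```bash
python3 -m pendant '[0,0,0.0025,0,0,0,0,0,0,0,0,0,0,0,0,0,0,0]' && python3 -m pendant '[0,0,0,0,0,0,0,0,0,0,0,0,0,0,0,0,0,0,0,0,0,0,0,0,0,0,0,0,0,0,0,0,0,0,0,0]' 65 && python3 -m pendant '[0,0,-0.05,0,0,0,0,0,-0.08,0,0,0,0,0,-0.09,0,0,0,0,0,-0.09,0,0,0,0,0,-0.04,0,0,0,0,0,0,0,0,0,0,0,0,0,0,0]'
```

```text
time_s: 9.2
ee_pos: [0.5451, -0.2892, 0.05]
ee_rot: [0.001, 0.707, 0.707, 0.0]
ft_force: [-2.7, 0.8, 9.1]
finger_gap: 0.0289
time_s: 9.7
ee_pos: [0.5446, -0.2887, 0.0486]
ee_rot: [-0.0, 0.707, 0.707, -0.0]
ft_force: [-0.2, 0.3, -0.5]
finger_gap: 0.0653
time_s: 10.28
ee_pos: [0.5448, -0.2888, 0.1891]
ee_rot: [0.001, 0.707, 0.707, 0.0]
ft_force: [0.4, 0.3, -1.8]
finger_gap: 0.0647
```

```bash
python3 -m pendant '[0.0785,-0.012,0,0,0,0,0.0785,-0.012,0,0,0,0,0.0785,-0.012,0,0,0,0,0.0785,-0.012,0,0,0,0,0.0785,-0.012,0,0,0,0,0.0785,-0.012,0,0,0,0,0.0785,-0.012,0,0,0,0,0.0785,-0.012,0,0,0,0,0.0785,-0.012,0,0,0,0,0.0785,-0.012,0,0,0,0,0.03,-0.002,0,0,0,0,0,0,0,0,0,0]' && python3 -m pendant '[0,0,0,0,0,0,0,0,0,0,0,0]'; python3 -c "
from h import *; import pickle
state(); pickle.dump(calibration('wrist'),open('w3.pkl','wb')); cv2.imwrite('pics/w3.png',read_camera('wrist'))"
```

```text
time_s: 11.28
ee_pos: [0.4953, 0.0393, 0.1874]
ee_rot: [-0.001, 0.706, 0.708, -0.001]
ft_force: [0.3, -0.9, -0.8]
finger_gap: 0.0647
time_s: 11.45
ee_pos: [0.4961, 0.0363, 0.188]
ee_rot: [-0.0, 0.708, 0.707, -0.0]
ft_force: [0.6, 0.2, 1.0]
finger_gap: 0.065
t 11.45 pos [0.4961 0.0363 0.188 ] tool y dir deg -0.07 z [-1.2e-03 -2.0e-04 -1.0e+00] gap 0.065 q [-0.    0.19  1.67 -0.    1.28  0.  ]
```

View pics/w3.png

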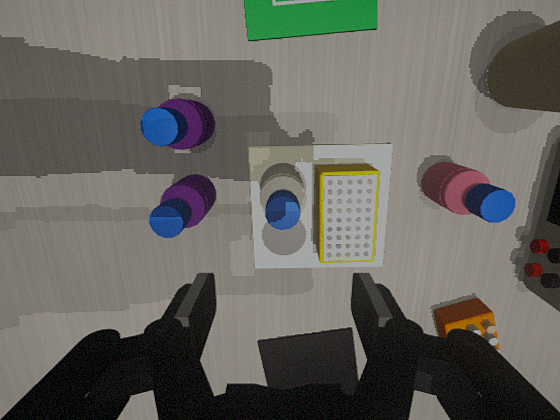

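The wrist view shows the blue cap at (283,210), with the box clear of it: top corners (317,172), (379,169), (375,261) and (320,263).

```bash
python3 -c "
from h import *; import pickle
c=pickle.load(open('w3.pkl','rb'))
print(bp(c,[(283,210)],.112).round(4))
rect(bp(c,[(255,268),(249,145),(391,143),(383,266)],.006),'tray')
rect(bp(c,[(320,263),(317,172),(379,169),(375,261)],.052),'box')
state()"
```

```text
[[0.4958 0.0398]]
tray c [0.5382 0.0088] Lx,Ly 0.1569 0.1491 yaw(x),yaw(y)-90 0.88 1.54
box c [0.5623 0.0128] Lx,Ly 0.0598 0.0989 yaw(x),yaw(y)-90 2.53 3.27
t 11.5 pos [0.4961 0.0362 0.1881] tool y dir deg -0.1 z [-9.e-04 -2.e-04 -1.e+00] gap 0.0649 q [-0.    0.19  1.67 -0.    1.28  0.  ]
```

```bash
python3 -m pendant '[0.004,0,0.04,0,0,0,0,0,0.07,0,0,0,0,0,0.07,0,0,0,0,0,0.06,0,0,0,0,0,0.05,0,0,0,0,0,0.03,0,0,0,0,0,0.0175,0,0,0,0,0,0,0,0,0,0,0,0,0,0,0]' 65 40;  python3 -m pendant '[0,0,0,0,0,0,0,0,0,0,0,0,0,0,0,0,0,0,0,0,0,0,0,0,0,0,0,0,0,0,0,0,0,0,0,0,0,0,0,0,0,0]' 15 40;python3 -m pendant '[0,0,-0.02,0,0,0,0,0,-0.03,0,0,0,0,0,-0.05,0,0,0,0,0,-0.07,0,0,0,0,0,-0.07,0,0,0,0,0,-0.06,0,0,0,0,0,-0.03,0,0,0,0,0,-0.01,0,0,0,0,0,0,0,0,0,0,0,0,0,0,0]'
```

```text
time_s: 12.25
ee_pos: [0.4964, 0.0383, 0.054]
ee_rot: [0.0, 0.708, 0.707, 0.0]
ft_force: [0.7, 0.9, 0.4]
finger_gap: 0.0652
time_s: 12.83
ee_pos: [0.4965, 0.0389, 0.0546]
ee_rot: [0.0, 0.707, 0.707, 0.0]
ft_force: [-1.6, -0.4, 5.8]
finger_gap: 0.0283
time_s: 13.67
ee_pos: [0.4957, 0.0389, 0.1891]
ee_rot: [-0.0, 0.707, 0.707, -0.0]
ft_force: [-0.1, 1.3, -1.2]
finger_gap: 0.0285
```

```bash
python3 -m pendant '[-0.03,0.0092,0,0,0,0,-0.06,0.0092,0,0,0,0,-0.08,0.0092,0,0,0,0,-0.08,0.0092,0,0,0,0,-0.08,0.0092,0,0,0,0,-0.08,0.0092,0,0,0,0,-0.08,0.0092,0,0,0,0,-0.07,0.0092,0,0,0,0,-0.05,0.0092,0,0,0,0,-0.022,0.0092,0,0,0,0,0,0,0,0,0,0,0,0,0,0,0,0]' && python3 -m pendant '[0,0,0.04,0,0,0,0,0,0.06,0,0,0,0,0,0.07,0,0,0,0,0,0.06,0,0,0,0,0,0.045,0,0,0,0,0,0.03,0,0,0,0,0,0.02,0,0,0,0,0,0.012,0,0,0,0,0,0,0,0,0,0,0,0,0,0,0]' && python3 -m pendant '[0,0,0.0035,0,0,0,0,0,0,0,0,0,0,0,0,0,0,0]'
```

```text
time_s: 14.67
ee_pos: [0.5325, -0.2137, 0.1888]
ee_rot: [-0.001, 0.707, 0.707, -0.0]
ft_force: [0.5, 1.6, -0.6]
finger_gap: 0.0286
time_s: 15.5
ee_pos: [0.5331, -0.2139, 0.0556]
ee_rot: [0.0, 0.707, 0.707, 0.0]
ft_force: [0.2, -0.6, -1.6]
finger_gap: 0.0285
time_s: 15.75
ee_pos: [0.5329, -0.2141, 0.054]
ee_rot: [0.0, 0.707, 0.707, 0.0]
ft_force: [-0.6, 0.7, -1.1]
finger_gap: 0.0288
```

Lower the last bit, release, rise, then head to the tray with a look on the way.

```bash
python3 -m pendant '[0,0,0.004,0,0,0,0,0,0,0,0,0,0,0,0,0,0,0]' && python3 -m pendant '[0,0,0,0,0,0,0,0,0,0,0,0,0,0,0,0,0,0,0,0,0,0,0,0,0,0,0,0,0,0,0,0,0,0,0,0]' 65 && python3 -m pendant '[0,0,-0.05,0,0,0,0,0,-0.08,0,0,0,0,0,-0.09,0,0,0,0,0,-0.09,0,0,0,0,0,-0.03,0,0,0,0,0,0,0,0,0,0,0,0,0,0,0]'
```

```text
time_s: 16.0
ee_pos: [0.5331, -0.2142, 0.0526]
ee_rot: [0.001, 0.707, 0.707, 0.0]
ft_force: [-1.6, -0.5, 4.9]
finger_gap: 0.0285
time_s: 16.5
ee_pos: [0.5327, -0.214, 0.0518]
ee_rot: [-0.0, 0.707, 0.707, -0.0]
ft_force: [-0.0, -0.3, 0.4]
finger_gap: 0.065
time_s: 17.08
ee_pos: [0.5327, -0.214, 0.1878]
ee_rot: [0.0, 0.707, 0.707, 0.0]
ft_force: [0.8, 0.3, -0.1]
finger_gap: 0.0646
```

```bash
python3 -m pendant '[0.07,0.0095,0,0,0,0,0.07,0.0095,0,0,0,0,0.07,0.0095,0,0,0,0,0.07,0.0095,0,0,0,0,0.07,0.0095,0,0,0,0,0.07,0.0095,0,0,0,0,0.07,0.0095,0,0,0,0,0.075,0.0095,0,0,0,0,0,0,0,0,0,-0.0167,0,0,0,0,0,0,0,0,0.06,0,0,0,0,0,0,0,0,0]' 85 40; python3 -m pendant '[0,0,0,0,0,0,0,0,0,0,0,0]'; python3 -c "
from h import *; import pickle
state(); pickle.dump(calibration('wrist'),open('w4.pkl','wb')); cv2.imwrite('pics/w4.png',read_camera('wrist'))"
```

```text
time_s: 18.08
ee_pos: [0.5614, 0.0115, 0.1593]
ee_rot: [-0.002, 0.689, 0.725, -0.002]
ft_force: [-0.8, -0.0, -1.5]
finger_gap: 0.085
time_s: 18.25
ee_pos: [0.5633, 0.0114, 0.1641]
ee_rot: [-0.0, 0.689, 0.725, -0.0]
ft_force: [0.4, 0.0, 0.4]
finger_gap: 0.0851
t 18.25 pos [0.5633 0.0114 0.1641] tool y dir deg 2.89 z [-5.e-04  0.e+00 -1.e+00] gap 0.0851 q [-0.04  0.35  1.52 -0.    1.27 -0.1 ]
```

View pics/w4.png

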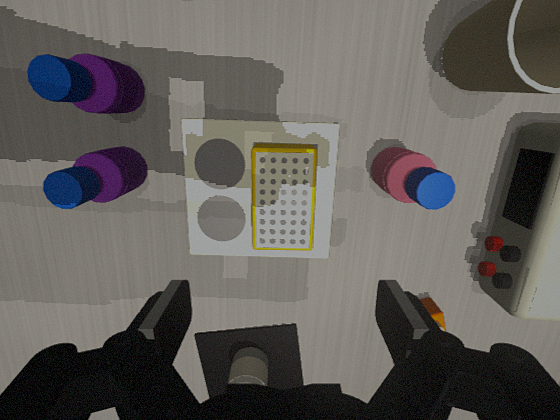

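The wrist view shows both marks bare, at (220,163) and (221,218). The box top is about (252,248), (252,149), (317,149) and (314,249). Blue stands on the mat.

```bash
python3 -c "
from h import *; import pickle
c=pickle.load(open('w4.pkl','rb'))
print('marks',bp(c,[(220,163),(221,218)],.006).round(4))
rect(bp(c,[(191,255),(182,119),(339,123),(329,258)],.006),'tray')
rect(bp(c,[(252,248),(252,149),(317,149),(314,249)],.052),'box')"
```

```text
marks [[ 0.4961  0.0379]
 [ 0.4966 -0.0224]]
tray c [0.539  0.0077] Lx,Ly 0.1574 0.1485 yaw(x),yaw(y)-90 1.55 1.45
box c [0.5637 0.0126] Lx,Ly 0.0592 0.0959 yaw(x),yaw(y)-90 2.42 2.14
```

```bash
python3 -m pendant '[0.0025,0,0.04,0,0,0,0,0,0.07,0,0,0,0,0,0.08,0,0,0,0,0,0.08,0,0,0,0,0,0.07,0,0,0,0,0,0.05,0,0,0,0,0,0.035,0,0,0,0,0,0.02,0,0,0,0,0,0.01,0,0,0,0,0,0,0,0,0,0,0,0,0,0,0]' 85 40; python3 -m pendant '[0,0,0,0,0,0,0,0,0,0,0,0,0,0,0,0,0,0,0,0,0,0,0,0,0,0,0,0,0,0]' 40 40
```

```text
time_s: 19.22
ee_pos: [0.5639, 0.0129, -0.0171]
ee_rot: [0.001, 0.689, 0.725, 0.0]
ft_force: [-0.4, -0.0, 0.4]
finger_gap: 0.085
time_s: 19.63
ee_pos: [0.5638, 0.013, -0.0171]
ee_rot: [0.001, 0.689, 0.725, 0.001]
ft_force: [-0.8, 0.6, 7.0]
finger_gap: 0.0593
```

```bash
python3 -m pendant '[0,0,-0.02,0,0,0,0,0,-0.04,0,0,0,0,0,-0.06,0,0,0,0,0,-0.06,0,0,0,0,0,-0.04,0,0,0,0,0,-0.03,0,0,0,0,0,0,0,0,0]' && python3 -m pendant '[0.04,-0.009,0,0,0,0,0.06,-0.009,0,0,0,0,0.08,-0.009,0,0,0,0,0.08,-0.009,0,0,0,0,0.08,-0.009,0,0,0,0,0.06,-0.009,0,0,0,0,0.045,-0.009,0,0,0,0,0,0,0,0,0,-0.0095,0,0,0,0,0,0,0,0,0,0,0,0]';  python3 -c "
from h import *; import pickle
state(); pickle.dump(calibration('wrist'),open('w5.pkl','wb')); cv2.imwrite('pics/w5.png',read_camera('wrist'))"
```

```text
time_s: 20.22
ee_pos: [0.5643, 0.013, 0.0846]
ee_rot: [0.001, 0.689, 0.725, 0.001]
ft_force: [0.1, -0.7, -2.3]
finger_gap: 0.0595
time_s: 21.05
ee_pos: [0.5284, 0.1893, 0.081]
ee_rot: [-0.0, 0.678, 0.735, -0.001]
ft_force: [0.4, 0.3, -1.6]
finger_gap: 0.0598
t 21.05 pos [0.5284 0.1893 0.081 ] tool y dir deg 4.65 z [-1.3e-03 -5.0e-04 -1.0e+00] gap 0.0598 q [ 0.28  0.44  1.6  -0.    1.1   0.2 ]
```

View pics/w5.png

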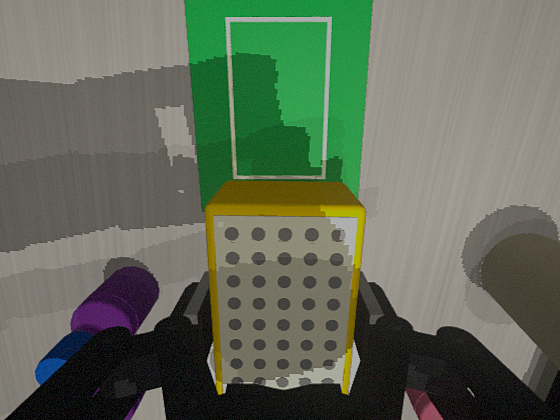

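The white outline's outer corners are (227,18), (332,18), (326,178) and (233,178). The held box's leading top edge runs from (207,206) to (364,206), square in the picture.

```bash
python3 -c "
from h import *; import pickle
c=pickle.load(open('w5.pkl','rb'))
rect(bp(c,[(233,178),(227,18),(332,18),(326,178)],.004),'outline')
e=bp(c,[(207,206),(364,206)],.1505); print(e, np.degrees(np.arctan2(*(e[1]-e[0])[::-1])))
y=np.radians(4.65); print('box centre by edge',e.mean(0)-.05*np.array([-np.sin(y),np.cos(y)])); state()"
```

```text
outline c [0.5185 0.2749] Lx,Ly 0.0738 0.1123 yaw(x),yaw(y)-90 4.7 4.5
[[0.49743377 0.23562178]
 [0.55298225 0.24019827]] 4.709804995263744
box centre by edge [0.52926145 0.1880746 ]
t 21.1 pos [0.5286 0.189  0.0812] tool y dir deg 4.61 z [-1.e-03 -4.e-04 -1.e+00] gap 0.0595 q [ 0.28  0.44  1.6  -0.    1.1   0.2 ]
```

```bash
python3 -m pendant '[0.03,-0.0015,0,0,0,0,0.06,-0.0015,0,0,0,0,0.06,-0.0015,0,0,0,0,0.045,-0.0015,0,0,0,0,0.022,-0.0015,0,0,0,0,0,0,0,0,0,0,0,0,0,0,0,0]' && python3 -m pendant '[0,0,0.03,0,0,0,0,0,0.05,0,0,0,0,0,0.06,0,0,0,0,0,0.045,0,0,0,0,0,0.03,0,0,0,0,0,0.018,0,0,0,0,0,0.01,0,0,0,0,0,0,0,0,0,0,0,0,0,0,0]'
```

```text
time_s: 21.68
ee_pos: [0.5187, 0.2754, 0.0816]
ee_rot: [-0.0, 0.678, 0.735, -0.0]
ft_force: [0.5, -0.2, -2.8]
finger_gap: 0.0592
time_s: 22.43
ee_pos: [0.5193, 0.2758, -0.0146]
ee_rot: [0.0, 0.678, 0.735, 0.001]
ft_force: [1.2, -0.3, -1.4]
finger_gap: 0.0595
```

```bash
python3 -m pendant '[-0.0015,0,0.004,0,0,0,0,0,0.004,0,0,0,0,0,0,0,0,0,0,0,0,0,0,0]'
```

```text
time_s: 22.77
ee_pos: [0.5189, 0.2752, -0.0183]
ee_rot: [0.0, 0.678, 0.735, 0.0]
ft_force: [-0.2, -0.2, -2.0]
finger_gap: 0.0593
```

```bash
python3 -m pendant '[0,0,0.003,0,0,0,0,0,0,0,0,0,0,0,0,0,0,0]'; python3 -m pendant '[0,0,0.0025,0,0,0,0,0,0,0,0,0,0,0,0,0,0,0]'
```

```text
time_s: 23.02
ee_pos: [0.5191, 0.2753, -0.0191]
ee_rot: [0.0, 0.678, 0.735, 0.0]
ft_force: [-2.6, -1.4, 6.0]
finger_gap: 0.0596
time_s: 23.27
ee_pos: [0.5191, 0.2753, -0.0191]
ee_rot: [0.0, 0.678, 0.735, 0.0]
ft_force: [-8.5, -4.7, 16.4]
finger_gap: 0.0593
```

```bash
python3 -m pendant '[0,0,-0.0035,0,0,0,0,0,0,0,0,0]'; python3 -m pendant '[0,0,0,0,0,0,0,0,0,0,0,0,0,0,0,0,0,0,0,0,0,0,0,0,0,0,0,0,0,0,0,0,0,0,0,0]' 85; python3 -m pendant '[0,0,-0.03,0,0,0,0,0,-0.06,0,0,0,0,0,-0.09,0,0,0,0,0,-0.09,0,0,0,0,0,-0.09,0,0,0,0,0,-0.09,0,0,0,0,0,-0.06,0,0,0,0,0,0,0,0,0,0,0,0,0,0,0]'; python3 -c "
from h import *; import pickle
state(); pickle.dump(calibration('wrist'),open('w6.pkl','wb')); cv2.imwrite('pics/w6.png',read_camera('wrist'))"
```

```text
time_s: 23.43
ee_pos: [0.519, 0.2753, -0.019]
ee_rot: [0.0, 0.678, 0.735, 0.0]
ft_force: [-0.1, -1.0, -1.7]
finger_gap: 0.0594
time_s: 23.93
ee_pos: [0.5188, 0.2752, -0.0193]
ee_rot: [-0.0, 0.678, 0.735, -0.0]
ft_force: [0.2, -0.4, 0.0]
finger_gap: 0.0851
time_s: 24.68
ee_pos: [0.5192, 0.2753, 0.1868]
ee_rot: [0.001, 0.678, 0.735, 0.001]
ft_force: [0.6, -0.4, 0.5]
finger_gap: 0.0853
t 24.68 pos [0.5192 0.2753 0.1868] tool y dir deg 4.68 z [ 0.003   0.0013 -1.    ] gap 0.0853 q [ 0.43  0.39  1.42 -0.    1.33  0.34]
```

View pics/w6.png

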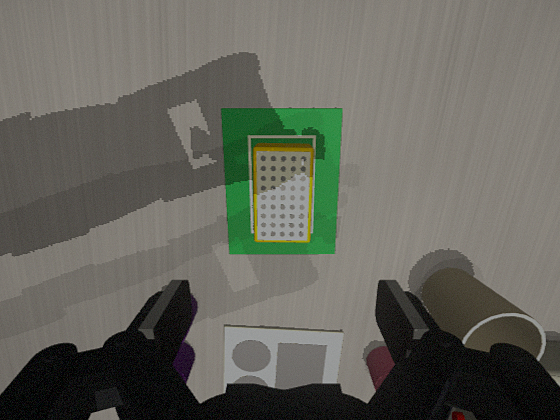

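The box sits square inside the outline. Its top corners are about (255,241), (254,152), (313,151) and (310,242), and the pad corners (229,253), (221,108), (342,108) and (335,253).

```bash
python3 -c "
from h import *; import pickle
c=pickle.load(open('w6.pkl','rb'))
rect(bp(c,[(229,253),(221,108),(342,108),(335,253)],.004),'pad')
rect(bp(c,[(255,241),(254,151),(313,151),(310,242)],.05),'box')"
```

```text
pad c [0.5182 0.2758] Lx,Ly 0.129 0.1678 yaw(x),yaw(y)-90 4.68 4.85
box c [0.5196 0.273 ] Lx,Ly 0.0575 0.094 yaw(x),yaw(y)-90 4.1 4.12
```

```bash
python3 -m pendant '[0,0,0,0,0,0.026,-0.085,0.0025,0,0,0,0,-0.085,0.0025,0,0,0,0,-0.085,0.0025,0,0,0,0,-0.085,0.0025,0,0,0,0,-0.085,0.0025,0,0,0,0,-0.085,0.0025,0,0,0,0,-0.085,0.0025,0,0,0,0,-0.085,0.0025,0,0,0,0,-0.085,0.0025,0,0,0,0,-0.085,0.0025,0,0,0,0,-0.085,0.0025,0,0,0,0]' 65 40; python3 -m pendant '[-0.08,0.0018,0,0,0,0,-0.08,0.0018,0,0,0,0,-0.08,0.0018,0,0,0,0,-0.0485,0.0018,0,0,0,0,0,0,0,0,0,0,0,0,0,0,0,0,0,0,0,0,0,0,0,0,0,0,0,0]'; python3 -c "
from h import *
state()"
```

```text
time_s: 25.73
ee_pos: [0.529, -0.1004, 0.1835]
ee_rot: [-0.001, 0.707, 0.707, -0.001]
ft_force: [0.8, 0.4, 0.7]
finger_gap: 0.0652
time_s: 26.4
ee_pos: [0.5326, -0.2132, 0.1843]
ee_rot: [-0.0, 0.707, 0.707, -0.0]
ft_force: [0.6, 1.0, 0.5]
finger_gap: 0.0652
t 26.4 pos [ 0.5326 -0.2132  0.1843] tool y dir deg 0.06 z [-8.e-04  4.e-04 -1.e+00] gap 0.0652 q [-0.44  0.36  1.46  0.    1.32 -0.45]
```

```bash
python3 -m pendant '[-0.002,0,0.04,0,0,0,0,0,0.07,0,0,0,0,0,0.07,0,0,0,0,0,0.06,0,0,0,0,0,0.05,0,0,0,0,0,0.03,0,0,0,0,0,0.011,0,0,0,0,0,0,0,0,0,0,0,0,0,0,0]' 65 40;  python3 -m pendant '[0,0,0,0,0,0,0,0,0,0,0,0,0,0,0,0,0,0,0,0,0,0,0,0,0,0,0,0,0,0,0,0,0,0,0,0,0,0,0,0,0,0]' 15 40;python3 -m pendant '[0,0,-0.02,0,0,0,0,0,-0.03,0,0,0,0,0,-0.05,0,0,0,0,0,-0.07,0,0,0,0,0,-0.07,0,0,0,0,0,-0.06,0,0,0,0,0,-0.03,0,0,0,0,0,-0.01,0,0,0,0,0,0,0,0,0,0,0,0,0,0,0]'
```

```text
time_s: 27.15
ee_pos: [0.5333, -0.215, 0.0533]
ee_rot: [0.001, 0.707, 0.707, 0.0]
ft_force: [0.1, -0.7, 1.1]
finger_gap: 0.0651
time_s: 27.73
ee_pos: [0.5331, -0.2154, 0.0533]
ee_rot: [0.001, 0.707, 0.707, 0.0]
ft_force: [-2.0, 0.8, 5.7]
finger_gap: 0.0285
time_s: 28.57
ee_pos: [0.5322, -0.2149, 0.187]
ee_rot: [-0.001, 0.707, 0.707, -0.0]
ft_force: [-0.1, -0.2, -1.1]
finger_gap: 0.0283
```

```bash
python3 -m pendant '[0.03,-0.009,0,0,0,0,0.06,-0.009,0,0,0,0,0.08,-0.009,0,0,0,0,0.08,-0.009,0,0,0,0,0.08,-0.009,0,0,0,0,0.08,-0.009,0,0,0,0,0.08,-0.009,0,0,0,0,0.07,-0.009,0,0,0,0,0.05,-0.009,0,0,0,0,0.022,-0.0095,0,0,0,0,0,0,0,0,0,0,0,0,0,0,0,0]' && python3 -m pendant '[0,0,0.04,0,0,0,0,0,0.06,0,0,0,0,0,0.07,0,0,0,0,0,0.06,0,0,0,0,0,0.045,0,0,0,0,0,0.03,0,0,0,0,0,0.015,0,0,0,0,0,0,0,0,0,0,0,0,0,0,0,0,0,0,0,0,0]'
```

```text
time_s: 29.57
ee_pos: [0.4962, 0.0376, 0.1878]
ee_rot: [-0.0, 0.707, 0.707, -0.0]
ft_force: [-0.2, -0.2, -0.5]
finger_gap: 0.0283
time_s: 30.4
ee_pos: [0.4971, 0.0373, 0.0611]
ee_rot: [0.0, 0.707, 0.707, 0.0]
ft_force: [-0.1, 0.1, -1.5]
finger_gap: 0.0285
```

```bash
python3 -m pendant '[0.0015,-0.001,0.006,0,0,0,0,0,0.003,0,0,0,0,0,0,0,0,0,0,0,0,0,0,0]'; python3 -m pendant '[0,0,0.003,0,0,0,0,0,0,0,0,0,0,0,0,0,0,0,0,0,0,0,0,0]'
```

```text
time_s: 30.73
ee_pos: [0.4962, 0.0384, 0.0568]
ee_rot: [0.0, 0.707, 0.707, 0.0]
ft_force: [-0.2, -0.1, -1.2]
finger_gap: 0.0281
time_s: 31.07
ee_pos: [0.4961, 0.0383, 0.0555]
ee_rot: [0.0, 0.707, 0.707, 0.0]
ft_force: [-1.2, 0.8, -0.3]
finger_gap: 0.0289
```

Near contact. One more small step, then release, rise, and go back for red.

```bash
python3 -m pendant '[0,0,0.0025,0,0,0,0,0,0,0,0,0,0,0,0,0,0,0]'; python3 -m pendant '[0,0,0,0,0,0,0,0,0,0,0,0,0,0,0,0,0,0,0,0,0,0,0,0,0,0,0,0,0,0,0,0,0,0,0,0]' 65; python3 -m pendant '[0,0,-0.05,0,0,0,0,0,-0.08,0,0,0,0,0,-0.09,0,0,0,0,0,-0.09,0,0,0,0,0,-0.03,0,0,0,0,0,0,0,0,0,0,0,0,0,0,0]'
```

```text
time_s: 31.32
ee_pos: [0.4965, 0.0383, 0.0553]
ee_rot: [0.0, 0.707, 0.707, 0.0]
ft_force: [-2.7, -0.1, 9.4]
finger_gap: 0.0283
time_s: 31.82
ee_pos: [0.4961, 0.0383, 0.0544]
ee_rot: [-0.0, 0.707, 0.707, -0.0]
ft_force: [-0.2, -0.5, -0.1]
finger_gap: 0.065
time_s: 32.4
ee_pos: [0.4961, 0.0383, 0.1904]
ee_rot: [0.0, 0.707, 0.707, 0.0]
ft_force: [0.5, 0.0, -0.3]
finger_gap: 0.0649
```

```bash
python3 -m pendant '[-0.0785,0.0121,0,0,0,0,-0.0785,0.0121,0,0,0,0,-0.0785,0.0121,0,0,0,0,-0.0785,0.0121,0,0,0,0,-0.0785,0.0121,0,0,0,0,-0.0785,0.0121,0,0,0,0,-0.0785,0.0121,0,0,0,0,-0.0785,0.0121,0,0,0,0,-0.0785,0.0121,0,0,0,0,-0.0785,0.0121,0,0,0,0,-0.033,0,0,0,0,0,0,0,0,0,0,0]';python3 -m pendant '[0,0,0,0,0,0,0,0,0,0,0,0,0,0,0,0,0,0]'
```

```text
time_s: 33.4
ee_pos: [0.5435, -0.291, 0.1879]
ee_rot: [-0.002, 0.708, 0.706, -0.001]
ft_force: [-0.4, 0.9, 0.2]
finger_gap: 0.0648
time_s: 33.65
ee_pos: [0.5445, -0.2876, 0.1902]
ee_rot: [-0.0, 0.707, 0.708, -0.0]
ft_force: [-0.4, -0.4, 0.2]
finger_gap: 0.0652
```

```bash
python3 -m pendant '[-0.002,0,0.04,0,0,0,0,0,0.07,0,0,0,0,0,0.07,0,0,0,0,0,0.06,0,0,0,0,0,0.05,0,0,0,0,0,0.04,0,0,0,0,0,0.02,0,0,0,0,0,0,0,0,0,0,0,0,0,0,0]' 65 40;  python3 -m pendant '[0,0,0,0,0,0,0,0,0,0,0,0,0,0,0,0,0,0,0,0,0,0,0,0,0,0,0,0,0,0,0,0,0,0,0,0,0,0,0,0,0,0]' 15 40;python3 -m pendant '[0,0,-0.02,0,0,0,0,0,-0.03,0,0,0,0,0,-0.05,0,0,0,0,0,-0.07,0,0,0,0,0,-0.07,0,0,0,0,0,-0.06,0,0,0,0,0,-0.03,0,0,0,0,0,-0.02,0,0,0,0,0,0,0,0,0,0,0,0,0,0,0]'
```

```text
time_s: 34.4
ee_pos: [0.5448, -0.2893, 0.0512]
ee_rot: [0.0, 0.707, 0.707, 0.0]
ft_force: [0.2, -0.3, 0.3]
finger_gap: 0.0648
time_s: 34.98
ee_pos: [0.5449, -0.29, 0.0517]
ee_rot: [0.001, 0.707, 0.707, 0.0]
ft_force: [-1.5, -0.8, 7.1]
finger_gap: 0.0287
time_s: 35.82
ee_pos: [0.5442, -0.2895, 0.1895]
ee_rot: [-0.001, 0.707, 0.707, -0.0]
ft_force: [-0.2, -0.5, -2.3]
finger_gap: 0.0281
```

```bash
python3 -m pendant '[0.03,-0.012,0,0,0,0,0.06,-0.012,0,0,0,0,0.08,-0.012,0,0,0,0,0.08,-0.012,0,0,0,0,0.08,-0.012,0,0,0,0,0.08,-0.012,0,0,0,0,0.08,-0.012,0,0,0,0,0.08,-0.012,0,0,0,0,0.06,-0.012,0,0,0,0,0.035,-0.011,0,0,0,0,0,0,0,0,0,0,0,0,0,0,0,0]' && python3 -m pendant '[0,0,0.04,0,0,0,0,0,0.06,0,0,0,0,0,0.07,0,0,0,0,0,0.06,0,0,0,0,0,0.05,0,0,0,0,0,0.03,0,0,0,0,0,0.0225,0,0,0,0,0,0,0,0,0,0,0,0,0,0,0,0,0,0,0,0,0]'
```

```text
time_s: 36.82
ee_pos: [0.4965, -0.0233, 0.1894]
ee_rot: [-0.001, 0.707, 0.708, -0.001]
ft_force: [0.2, -0.4, -1.4]
finger_gap: 0.0283
time_s: 37.65
ee_pos: [0.4974, -0.024, 0.0582]
ee_rot: [0.0, 0.707, 0.707, 0.0]
ft_force: [0.0, -0.2, -1.1]
finger_gap: 0.0287
```

```bash
python3 -m pendant '[0.001,0,0.005,0,0,0,0,0,0.003,0,0,0,0,0,0,0,0,0,0,0,0,0,0,0]'; python3 -m pendant '[0,0,0.003,0,0,0,0,0,0,0,0,0,0,0,0,0,0,0,0,0,0,0,0,0]'
```

```text
time_s: 37.98
ee_pos: [0.497, -0.0232, 0.0545]
ee_rot: [0.0, 0.707, 0.707, 0.0]
ft_force: [-0.8, -0.4, -1.7]
finger_gap: 0.0285
time_s: 38.32
ee_pos: [0.4972, -0.0233, 0.0537]
ee_rot: [0.0, 0.707, 0.707, 0.0]
ft_force: [-0.9, 0.8, 5.5]
finger_gap: 0.0283
```

Touching with 5.5 N. Release, rise and check.

```bash
python3 -m pendant '[0,0,0,0,0,0,0,0,0,0,0,0,0,0,0,0,0,0,0,0,0,0,0,0,0,0,0,0,0,0,0,0,0,0,0,0]' 65; python3 -m pendant '[0,0,-0.05,0,0,0,0,0,-0.08,0,0,0,0,0,-0.09,0,0,0,0,0,-0.09,0,0,0,0,0,-0.05,0,0,0,0,0,-0.03,0,0,0,0,0,0,0,0,0,0,0,0,0,0,0,0,0,0,0,0,0]'; python3 -c "
from h import *
a=read_camera('scene'); cv2.imwrite('pics/scene9.png',a)
cv2.imwrite('pics/c9.png',cv2.resize(a[110:260,130:480],(800,343),interpolation=cv2.INTER_CUBIC)); state()"
```

```text
time_s: 38.82
ee_pos: [0.4969, -0.0233, 0.053]
ee_rot: [-0.0, 0.707, 0.707, -0.0]
ft_force: [-0.4, -0.5, 0.1]
finger_gap: 0.0651
time_s: 39.57
ee_pos: [0.4964, -0.0232, 0.2078]
ee_rot: [-0.001, 0.707, 0.707, -0.001]
ft_force: [0.0, -1.3, 0.5]
finger_gap: 0.065
t 39.62 pos [ 0.4964 -0.0232  0.2077] tool y dir deg 0.0 z [-2.2e-03  2.0e-04 -1.0e+00] gap 0.065 q [-0.12  0.17  1.65 -0.    1.33 -0.12]
```

View pics/scene9.png

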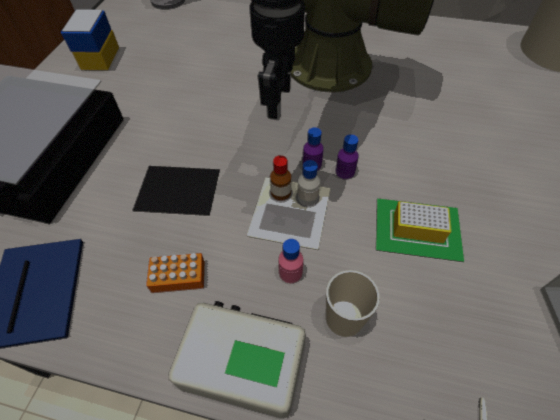

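All items stand upright where they belong: red cap at (280,162), blue at (310,168), box on the pad at (422,222). One quick numeric comparison with the first picture comes next.

```bash
python3 -c "
from h import *
s=calibration('scene')
for f in('scene0','scene9'):
    h=cv2.cvtColor(cv2.imread(f'pics/{f}.png'),cv2.COLOR_BGR2HSV).astype(int)
    for n,(u0,u1,v0,v1),m in(('red',(270,292,150,175),((h[...,0]<5)|(h[...,0]>175))),('blue',(299,321,158,180),(h[...,0]>100)&(h[...,0]<118))):
        k=np.argwhere((m&(h[...,1]>150)&(h[...,2]>60))[v0:v1,u0:u1]); c=k.mean(0)[::-1]+[u0,v0]
        print(f,n,len(k),c.round(2),bp(s,c,.1).round(4))
"; python3 -c "from rig import *; finish_job()"
```

```text
scene0 red 211 [279.88 164.29] [[ 0.4961 -0.0243]]
scene0 blue 182 [309.36 166.9 ] [[0.4893 0.035 ]]
scene9 red 212 [279.89 164.39] [[ 0.4964 -0.0242]]
scene9 blue 188 [309.36 167.62] [[0.4912 0.0354]]
the job is handed in; nothing more can be done
```

The job is done and handed in at about 40 s of the 122 s allowed. Both bottles went onto the black mat, then the tip box went to the middle of the green pad, and only then did each bottle go back to its own mark.

**One missed grasp:** my first try at the red bottle closed just above its cap. Triangulating the finger tips showed them about 34 mm higher than the reported TCP. I corrected all heights by that and the rest went as planned.

**Last checks:**
- **Bottles:** comparing the first and last scene pictures, red is within 0.5 mm of where it stood and blue within about 2 mm. Both are upright.
- **Tip box:** it is within about 3 mm and 1° of the pad's middle. The two readings along the pad's long side disagree: the picture put the box centre 2.8 mm short, while the gripper's release pose put it within 1 mm. My picture reading of the box was 6 mm short in length, so I trust the release pose more.
- **Bystanders:** the beaker, the tube rack and the three decoy bottles look unmoved in the last picture. I compared these by eye only.
- **Forces:** the highest wrist force I saw was about 19 N, when the box touched down on the pad.

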